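# Load the jar in the viewer and hold it up with the cam lever

## Task

Pick up the short culture jar and lower it gently, without dropping it, through the round opening in the deck of the beige viewer until it stands upright on the lift plate inside, and let go of it. Then turn the viewer's spring-return cam lever to the point of highest lift (lever arm straight up), and finish while still holding it there: the lever springs back if let go, and past the top the plate sinks again. Only the lever may carry the jar up, and the tall jar, the dishes and the tube rack stay where they are.

Things in the scene. Friction and masses are not known exactly. Their poses are not given: they have to be found in the camera images.
- short_jar: The jar to load: upright round clear jar with amber contents and a flat white screw lid, 50 mm diameter throughout (lid too, the top 22 mm), 95 mm tall, about 0.2 kg. Origin at the centre of its underside, z up.
- tall_jar: Bystander: the same kind of jar, 50 mm diameter but 145 mm tall. Origin at the centre of its underside. It may stand in either of the two jar places, to the left of the viewer as the robot sees it.
- dishes: Bystander: loose stack of three white-lidded round culture dishes, 90 mm diameter, 45 mm tall. Origin at the centre of its underside.
- tube_rack: Bystander: white tube rack with six tubes, 60 mm (its x) by 140 mm (its y), 92 mm tall over the tubes. Origin at the centre of its underside.
- viewer: Beige box-shaped viewer, fixed, 200 mm (its x) by 190 mm (its y), flat deck 100 mm high. Origin on the bench under the centre of deck and opening; -x is its robot-facing front. Low sloping panel adds 55 mm at +x. Magnifier turned aside: post at (85, 80) mm, 82 mm ring centred at (140, 80) mm, up to 220 mm high. Cam lever on its -y side (right-hand as the robot sees it).
- opening (a point): Centre of the round loading opening in the viewer's deck, at deck height (100 mm above the bench). The opening is 62 mm in diameter, in a deck 8 mm thick.
- plate_top (a point): Centre of the top face of the lift plate, a round aluminium plate 58 mm in diameter right below the opening. Its top is 45 mm below the deck (55 mm above the bench) with the lever at rest and 20 mm below the deck at the highest lift; the short jar standing on it reaches 50 to 75 mm above the deck.
- lift_plate (a joint): Height of the lift plate above its lowest position, in m: 0 with the lever at rest, 0.025 at the highest lift. Driven only by the cam lever: lift = 0.0341*(cos(1.3-q)-0.2675) for lever angle q.
- cam_lever (a joint): Angle of the cam lever, rad, turning about the viewer's y axis. 0 at rest: the arm leans 1.3 rad from vertical towards the viewer's front (-x), 0.27 rad above level. It grows as the arm is raised and swung over towards +x; 1.3 = arm straight up = highest lift; it can be pushed past, to 2.1, where the plate sinks again. A spring drives it back to 0: it resists with about 0.15 N m at rest, growing to about 0.35 N m at the top (3.5 N at the handle).
- lever_grip (a point): Middle of the lever's handle: a round black bar, 18 mm diameter and 60 mm long, parallel to the viewer's y axis, sticking out to -y from the end of the steel arm (the arm is 10 mm thick in y, its centre plane 38 mm towards +y from this point; the handle runs 27 mm to the -y side of this point). Moves on a circle of 100 mm radius about lever_pivot: 102 mm above the bench at rest, 175 mm at the top.
- lever_pivot (a point): Point on the lever's turning axis (parallel to the viewer's y axis), abreast of lever_grip, 75 mm above the bench; fixed to the viewer at (20, -148, 75) mm in its frame.
Things that resemble listed ones, but are neither listed nor needed, are in the scene too. What is shaped like the short_jar but yellow is not meant.

How it is judged:
By the outcome, as a careful person would: the job done as asked, in the order asked, and still so for the second after the job is handed in, while the arm keeps its last pose, push and grip.
It also fails if it takes over 54 s, if anything falls off the work surface, if the arm or the gripper's body presses on something with over 40 N, if the wrist force passes 120 N, or if a joint passes its speed limit or range.

## Robot

A 7-joint arm with a two-finger parallel gripper is mounted at the origin on the work surface. World frame = base frame: x ahead of the robot, y to its left, z up, the work surface at z = 0. Lengths are in m, angles in rad, forces in N, time in s.
With the tool pointing down it reaches from about 0.35 to 0.9 m from the base axis. Payload 7.2 kg.
Tool frame: the origin (TCP) lies at the very end of the fingers, on their centre line; the grasp point (between the pads) lies 19 mm behind it; z points along the fingers, y is the direction in which the jaws open and shut (so a half turn about z gives the same grasp; the last joint's range is limited). The gripper opens to 85 mm and grips with 20 to 120 N. Pads are 22 mm wide; open, the fingers measure 114 mm over their backs; the gripper's body (76 mm by 85 mm) begins 54 mm behind the grasp point. The pads swing forward as they close: fully open they stand 13 mm farther back than shut.
Start: joints at [1.191, 0.411, -0.013, 1.596, 0.006, 1.134, -0.082], TCP at [0.192, -0.595, 0.231] pointing down, gripper open.
Joint ranges: [-2.95, 2.95], [-0.29, 1.99], [-1.47, 1.44], [0.14, 2.54], [-1.03, 4.17], [0.13, 1.85], [-2.86, 2.86]. Speed limits (rad/s): [2.39, 2.39, 3.01, 3.01, 3.14, 3.14, 3.14].

## Interface

Orientations are given as a unit quaternion [x, y, z, w].
In Python, from cell import ctrl, imaging gives the robot as it stands.
- The arm moves only by the shell command python3 -m pendant 'ROWS' [FORCE]. ROWS is JSON, a list of rows, each a list of 7 numbers: the turn, a rotation vector about the world's x, y, z in degrees, then the shift along the world's x, y, z in m, then the closure, from -1 (fully open) to 1 (shut), so that 0 is half open. In form: [[ax, ay, az, dx, dy, dz, grip], ...]. A call has 1 to 20 rows; each row shifts and turns the commanded pose from where the row before left it; what a row does not reach is not made up. A row lasts 1/10 s, in which the tool goes at most 50 mm and 8.59 degrees, less where a joint would pass 70% of its speed; a pose out of reach is approached as far as the arm can. A call is refused whole if a number of a shift passes 0.05 or a number of a turn 8.59, either way. A call with a gripper value outside its range is refused whole. The fingers move at their own pace and stop on an object; FORCE is the grip in N (left out, the last holds). Time passes only in rows, so rows that do not move let the fingers close. It gives the time, the measured TCP pose, the force and the opening at its end, in the units of the state.
- ctrl.read_state(): the state, without advancing time (a new reading comes with each control period).
- imaging.capture(name): name is "side" or "top"; returns the picture (420x560x3 uint8, blue, green, red); there is no depth.
- imaging.get_calibration(name): a dict with "camera_matrix" (3x3 intrinsics, pixels), "dist" ([k1, k2, p1, p2, k3] as OpenCV has them; the pictures are not rectified), "position" and "orientation" of the camera in the world. Camera axes: x right, y down, z forward; pixel columns grow to the right and rows downward; lengths in m; the calibration is good to about 2 mm. A picture is of the moment at which its call begins. get_calibration takes no time and is no camera call.
- ctrl.hand_in(): hands the job in, once; it reports no verdict.
The state is a dict: "clock": time; "joints": joint angles; "joint_vel": joint speeds; "tau": joint torques, N m; "tool_pos": TCP position; "orientation": TCP orientation; "force": force on the tool from outside, world axes, zero at the start; "torque": the same for the moment, N m; "opening": finger opening in m.
Only numpy, scipy, OpenCV 4.12 (cv2) and the standard library are available. Lean on these libraries where they do the work, as an engineer would, in place of code of your own. Each camera call takes 0.05 s, during which the arm holds its last target.

## Working session

There is one attempt and no reset: what is moved stays moved. The work goes in short steps, Python scripts to look and compute and a shell command to move; the robot and the scene stay as the last step left them, time stands still between calls to the robot, and variables do not carry over. Pictures are saved under pics/ and viewed, and the job is handed in when it is done.

```bash
ls; mkdir -p pics; python3 - <<'E'
from cell import ctrl, imaging
import cv2
s=ctrl.read_state(); print({k:s[k] for k in ('clock','tool_pos','orientation','force','opening')})
for n in ('side','top'):
    cv2.imwrite(f'pics/{n}0.png',imaging.capture(n)); print(imaging.get_calibration(n))
E
```

```text
pics
{'clock': 0.0, 'tool_pos': array([ 0.19151055, -0.5944138 ,  0.23045129]), 'orientation': array([ 9.87869827e-01,  1.55282204e-01, -1.94972790e-04, -7.77386671e-04]), 'force': array([-0.75459792,  0.14192313, -0.24258099]), 'opening': 0.08532775906605436}
{'camera_matrix': array([[535.6461647 ,   0.        , 282.55465778],
       [  0.        , 535.6461647 , 199.29605881],
       [  0.        ,   0.        ,   1.        ]]), 'dist': array([-0.05647472,  0.        ,  0.        ,  0.        ,  0.        ]), 'position': array([ 0.36360405, -0.85850663,  0.66760462]), 'orientation': array([ 0.86529268, -0.09372372,  0.04282426, -0.49056144])}
{'camera_matrix': array([[535.23606243,   0.        , 280.8525968 ],
       [  0.        , 535.23606243, 212.9503646 ],
       [  0.        ,   0.        ,   1.        ]]), 'dist': array([0.05303159, 0.        , 0.        , 0.        , 0.        ]), 'position': array([0.37782097, 0.05884843, 1.19672687]), 'orientation': array([-0.70084956,  0.70874978, -0.04889664,  0.0639747 ])}
```

View pics/side0.png

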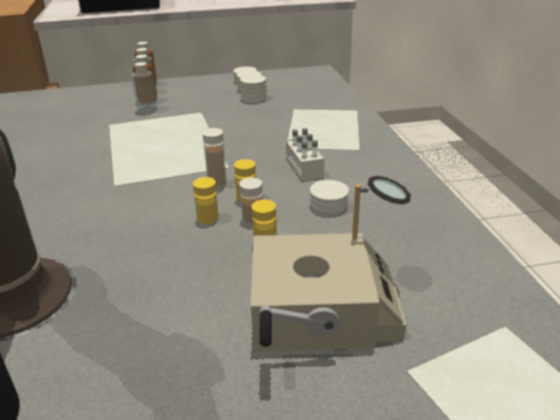

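View pics/top0.png

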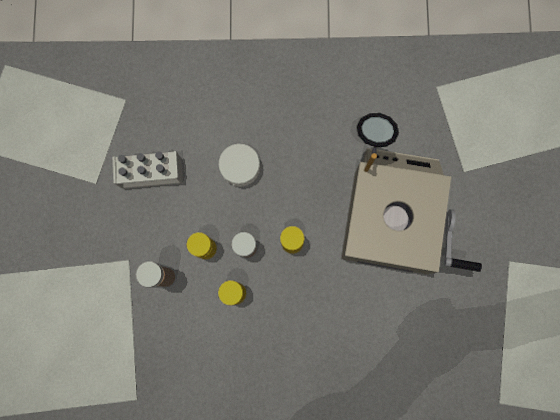

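The side view shows the short white-lidded jar at about (251,200) among three yellow jars. The tall jar is at (214,155) and the viewer's opening at (311,267). In the top view the short lid is at (244,244), the opening at (397,216), and the black handle at (466,265).

```bash
cat > h.py <<'E'
import numpy as np, cv2
from scipy.spatial.transform import Rotation as R
from cell import ctrl, imaging
def ray(n,uv):
    c=imaging.get_calibration(n)
    p=cv2.undistortPoints(np.array([[uv]],float),c['camera_matrix'],c['dist'])[0,0]
    return c['position'],R.from_quat(c['orientation']).apply([p[0],p[1],1])
def onz(n,uv,z):
    o,d=ray(n,uv); return o+d*(z-o[2])/d[2]
def blobs(m,amin=60):
    k,l,s,c=cv2.connectedComponentsWithStats(m.astype(np.uint8))
    return [(c[i].round(1),s[i]) for i in range(1,k) if s[i][4]>=amin]
E
python3 - <<'E'
from h import *
im=cv2.imread('pics/top0.png'); h=cv2.cvtColor(im,cv2.COLOR_BGR2HSV)
H,S,V=[h[...,i].astype(int) for i in range(3)]
print('yellow')
for c,s in blobs((S>150)&(H>20)&(H<35)&(V>90)): print(c,s,onz('top',c,.095).round(4))
print('white')
w=(S<40)&(V>150)
for c,s in blobs(w):
    if 100<c[0]<430 and 100<c[1]<300: print(c,s,onz('top',c,.095).round(4))
print('black')
for c,s in blobs((V<40)): print(c,s,onz('top',c,.102).round(4))
m=((H>12)&(H<28)&(S>35)&(S<120)&(V>130)).astype(np.uint8)
cs,hi=cv2.findContours(m,cv2.RETR_CCOMP,cv2.CHAIN_APPROX_NONE)
for i,c in enumerate(cs):
    if cv2.contourArea(c)>200:
        print(cv2.contourArea(c),hi[0][i],cv2.minAreaRect(c), cv2.fitEllipse(c))
        r=cv2.boxPoints(cv2.minAreaRect(c)); print([onz('top',p,.1)[:2].round(4) for p in r]); print(onz('top',cv2.fitEllipse(c)[0],.1))
v=cv2.resize(im[130:310,180:500],None,fx=2.5,fy=2.5,interpolation=cv2.INTER_CUBIC); cv2.imwrite('pics/z0.png',v)
E
```

```text
yellow
[291.9 238.2] [281 227  23  24 448] [0.5023 0.0592 0.095 ]
[198.8 244.3] [187 233  25  24 462] [0.492  0.2521 0.095 ]
[230.5 292.5] [218 281  25  24 470] [0.3927 0.1857 0.095 ]
white
[238.3 163. ] [ 219  144   40   39 1238] [0.6639 0.1708 0.095 ]
[146.9 167.9] [113 151  64  32 923] [0.6559 0.3645 0.095 ]
[395.6 217.8] [383 207  25  24 421] [ 0.5423 -0.1556  0.095 ]
[243.  243.4] [232 232  23  24 430] [0.4928 0.1605 0.095 ]
[148.2 273.9] [136 262  25  25 485] [0.4325 0.3549 0.095 ]
black
[377.1 130.3] [357 113  41  34 400] [ 0.7284 -0.1233  0.102 ]
[418.1 163.3] [407 160  23   8  86] [ 0.6555 -0.2055  0.102 ]
[466.  264.7] [451 259  31  12 238] [ 0.4441 -0.2901  0.102 ]
8576.5 [27 21 23 -1] ((398.8915710449219, 216.30267333984375), (94.51781463623047, 96.29521179199219), 9.090276718139648) ((398.604248046875, 216.8170928955078), (108.77471160888672, 111.16706848144531), 170.4438934326172)
[array([ 0.4632, -0.0479]), array([ 0.6624, -0.0853]), array([ 0.6272, -0.2764]), array([ 0.4314, -0.2343])]
[ 0.54352595 -0.16084206  0.1       ]
780.5 [25 23 -1 22] ((398.2500305175781, 215.25), (31.819805145263672, 31.11269760131836), 45.0) ((398.0882568359375, 215.47596740722656), (30.964611053466797, 32.1829719543457), 117.6662368774414)
[array([ 0.5479, -0.1148]), array([ 0.5935, -0.1618]), array([ 0.5457, -0.2055]), array([ 0.5008, -0.1587])]
[ 0.54633172 -0.15991373  0.1       ]
```

View pics/z0.png

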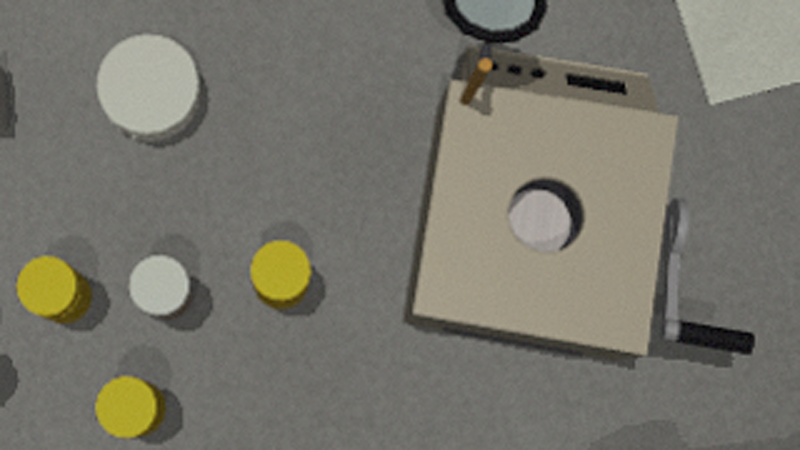

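```bash
python3 - <<'E'
from h import *
im=cv2.imread('pics/side0.png'); h=cv2.cvtColor(im,cv2.COLOR_BGR2HSV)
H,S,V=[h[...,i].astype(int) for i in range(3)]
cv2.imwrite('pics/z1.png',cv2.resize(im[120:360,150:420],None,fx=2.4,fy=2.4,interpolation=cv2.INTER_CUBIC))
for c,s in blobs((S<40)&(V>130),40):
    if 190<c[0]<360 and 120<c[1]<220: print('w',c,s)
for c,s in blobs((S>150)&(H>18)&(H<35)&(V>90)): print('y',c,s)
m=((V<75)).astype(np.uint8)
for c,s in blobs(m[230:300,280:350]): print('hole',c+[280,230],s,onz('side',c+[280,230],.1))
# project world points
def proj(n,P):
    c=imaging.get_calibration(n); Rm=R.from_quat(c['orientation']).as_matrix().T
    return cv2.projectPoints(np.array(P,float),cv2.Rodrigues(Rm)[0],-Rm@c['position'],c['camera_matrix'],c['dist'])[0][:,0].round(1)
print('lid ctr, opening, base', proj('side',[[.493,.1605,.095],[.546,-.16,.1],[.493,.1605,0]]))
t=np.radians(-10.5); v=lambda x,y,z:[.546+np.cos(t)*x-np.sin(t)*y,-.16+np.sin(t)*x+np.cos(t)*y,z]
gx=20-100*np.sin(1.3)
print('grip',v(gx/1000,-.148,.102),proj('side',[v(gx/1000,-.148,.102),v(.02,-.148,.075)]),proj('top',[v(gx/1000,-.148,.102),v(gx/1000,-.175,.102),v(gx/1000,-.115,.102)]))
print('pivot',v(.02,-.148,.075))
print([proj('top',[v(a*.1,b*.095,.1)]) for a in(-1,1) for b in (-1,1)])
print([proj('side',[v(a*.1,b*.095,.1)]) for a in(-1,1) for b in (-1,1)])
E
```

```text
w [309.7 216.4] [     0      0    560    420 163810]
w [295.1 165.3] [288 157  14  19  79]
y [243.9 168.6] [235 160  20  24 301]
y [204.3 183.1] [194 177  22  13 213]
y [205.8 205.1] [195 191  22  31 387]
y [263.1 215.9] [251 200  24  34 682]
lid ctr, opening, base [[250.  183.1]
 [309.6 266.6]
 [252.1 219.4]]
grip [np.float64(0.44395190892495395), np.float64(-0.291606983603132), 0.102] [[264.1 329.8]
 [329.3 341. ]] [[466.8 264.8]
 [480.4 267.1]
 [450.2 261.9]]
pivot [np.float64(0.5386942403784414), np.float64(-0.3091664368293082), 0.075]
[array([[438.4, 271.8]]), array([[344.8, 255.5]]), array([[450.8, 176.3]]), array([[359.6, 161.6]])]
[array([[249.1, 306.5]]), array([[252.2, 236.2]]), array([[377.8, 302.6]]), array([[360.1, 233.2]])]
```

View pics/z1.png

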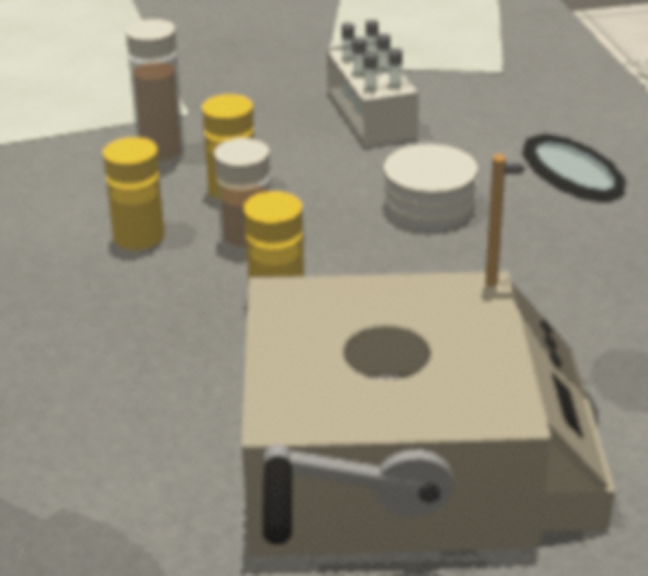

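```bash
python3 -m pendant '[[0,0,6.1,0.017,0.042,0,-1],[0,0,6.1,0.017,0.042,0,-1],[0,0,6.1,0.017,0.042,0,-1],[0,0,6.1,0.017,0.042,0,-1],[0,0,6.1,0.017,0.042,0,-1],[0,0,6.1,0.017,0.042,0,-1],[0,0,6.1,0.017,0.042,0,-1],[0,0,6.1,0.017,0.042,0,-1],[0,0,6.1,0.017,0.042,0,-1],[0,0,6.1,0.017,0.042,0,-1],[0,0,6.1,0.017,0.042,0,-1],[0,0,6.1,0.017,0.042,0,-1],[0,0,6.1,0.017,0.042,0,-1],[0,0,6.1,0.017,0.042,0,-1],[0,0,6.1,0.017,0.042,0,-1],[0,0,6.1,0.016,0.042,0,-1],[0,0,6.1,0.016,0.042,0,-1],[0,0,6.1,0.016,0.042,0,-1],[0,0,0,0,0,0,-1],[0,0,0,0,0,0,-1]]'
python3 - <<'E'
from h import *
s=ctrl.read_state();Rm=R.from_quat(s['orientation']).as_matrix()
print(s['tool_pos'],Rm.round(3),np.degrees(np.arctan2(Rm[1,1],Rm[0,1])),s['joints'].round(2))
E
```

```text
clock: 2.1
tool_pos: [0.4942, 0.1621, 0.2306]
orientation: [0.44, 0.898, -0.0, -0.001]
force: [-0.8, -0.7, -0.3]
opening: 0.0852
[0.49422958 0.16210564 0.23059901] [[-0.613  0.79  -0.002]
 [ 0.79   0.613  0.   ]
 [ 0.001 -0.001 -1.   ]] 37.77660651822592 [ 0.24  0.34 -0.81  1.81  0.27  1.11 -0.  ]
```

```bash
python3 -m pendant '[[0,0,0,0,-0.0015,-0.03,-1],[0,0,0,0,0,-0.04,-1],[0,0,0,0,0,-0.03,-1],[0,0,0,0,0,-0.01,-1],[0,0,0,0,0,0,-1]]'
python3 - <<'E'
from h import *
a=imaging.capture('side')[120:260,150:350]; b=imaging.capture('top')[180:320,150:350]
cv2.imwrite('pics/s1.png',cv2.resize(np.hstack([a,b]),None,fx=2,fy=2))
print(ctrl.read_state()['tool_pos'])
E
```

```text
clock: 2.6
tool_pos: [0.494, 0.1581, 0.1204]
orientation: [0.442, 0.897, -0.001, -0.001]
force: [-0.3, -0.1, 0.1]
opening: 0.0854
[0.49543513 0.15939671 0.12254476]
```

View pics/s1.png

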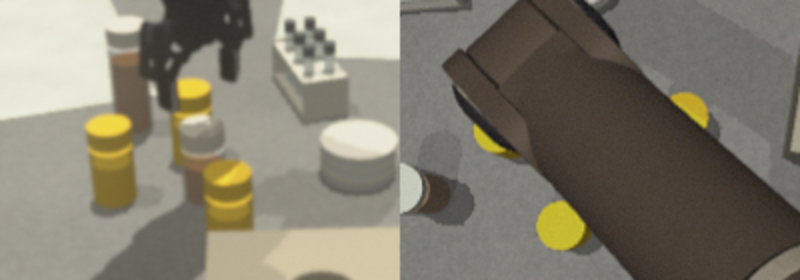

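The gripper stands centred over the short jar's lid (side tile, lid about (202,130), finger tips at (165,105) and (230,75)). The yellow jars are clear of both fingers.

```bash
python3 -m pendant '[[0,0,0,0,0,-0.02,-1],[0,0,0,0,0,-0.02,-1],[0,0,0,0,0,-0.015,-1],[0,0,0,0,0,-0.006,-1],[0,0,0,0,0,0,-1]]'; python3 -m pendant '[[0,0,0,0,0,0,0],[0,0,0,0,0,0,0.3],[0,0,0,0,0,0,0.6],[0,0,0,0,0,0,0.6],[0,0,0,0,0,0,0.6],[0,0,0,0,0,0,0.6]]' 40
```

```text
clock: 3.2
tool_pos: [0.4948, 0.1596, 0.0603]
orientation: [0.441, 0.897, -0.0, -0.0]
force: [0.2, -0.2, 1.0]
opening: 0.0853
clock: 3.8
tool_pos: [0.4952, 0.1598, 0.0612]
orientation: [0.441, 0.897, 0.0, 0.001]
force: [-1.3, -0.5, 5.2]
opening: 0.0491
```

```bash
python3 -m pendant '[[0,0,0,0,0,0.005,0.6],[0,0,0,0,0,0.015,0.6],[0,0,0,0,0,0.03,0.6],[0,0,0,0,0,0.04,0.6],[0,0,0,0,0,0.04,0.6],[0,0,0,0,0,0.03,0.6],[0,0,0,0,0,0.01,0.6],[0,0,0,0,0,0,0.6]]'
python3 - <<'E'
from h import *
cv2.imwrite('pics/s2.png',cv2.resize(imaging.capture('side')[60:280,120:400],None,fx=2.5,fy=2.5))
print(ctrl.read_state()['tool_pos'],ctrl.read_state()['force'])
E
```

```text
clock: 4.6
tool_pos: [0.4953, 0.1599, 0.232]
orientation: [0.441, 0.897, 0.001, 0.001]
force: [0.4, 0.7, -2.5]
opening: 0.0491
[0.49459002 0.15933138 0.23038385] [-0.55007041 -0.65761925 -1.84057763]
```

View pics/s2.png

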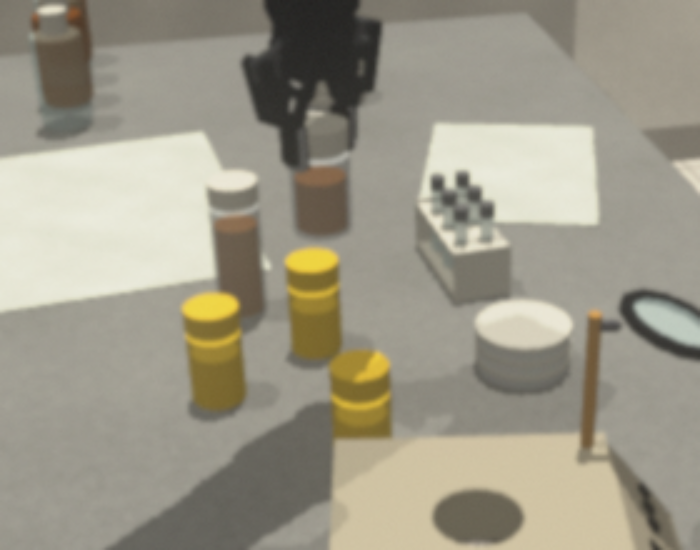

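The jar is lifted upright in the jaws (bottom at about (320,222) in the zoom), and the neighbours are undisturbed.

```bash
python3 -m pendant '[[0,0,-4,0.003,-0.02,0,0.6],[0,0,-5,0.006,-0.035,0,0.6],[0,0,-6,0.007,-0.04,0,0.6],[0,0,-6,0.007,-0.04,0,0.6],[0,0,-6,0.006,-0.04,0,0.6],[0,0,-6,0.006,-0.04,0,0.6],[0,0,-6,0.006,-0.04,0,0.6],[0,0,-5,0.006,-0.035,0,0.6],[0,0,-4,0.005,-0.029,0,0.6],[0,0,0,0,0,0,0.6],[0,0,0,0,0,0,0.6]]'
python3 -m pendant '[[0,0,0,0,0,-0.03,0.6],[0,0,0,0,0,-0.02,0.6],[0,0,0,0,0,-0.005,0.6],[0,0,0,0,0,0,0.6]]'
python3 - <<'E'
from h import *
im=imaging.capture('side')
cv2.imwrite('pics/s3.png',cv2.resize(im[130:350,220:420],None,fx=2.7,fy=2.7,interpolation=cv2.INTER_CUBIC))
cv2.imwrite('pics/t3.png',imaging.capture('top'))
print(ctrl.read_state()['tool_pos'],ctrl.read_state()['force'])
E
```

```text
clock: 5.75
tool_pos: [0.5461, -0.1599, 0.229]
orientation: [0.768, 0.64, -0.0, -0.001]
force: [1.2, 1.5, -1.1]
opening: 0.049
clock: 6.15
tool_pos: [0.5463, -0.1581, 0.1746]
orientation: [0.767, 0.641, -0.0, -0.001]
force: [0.5, 0.8, -1.7]
opening: 0.0494
[ 0.54733882 -0.15874483  0.17618514] [ 0.06362366 -0.54329181 -1.27011459]
```

View pics/s3.png

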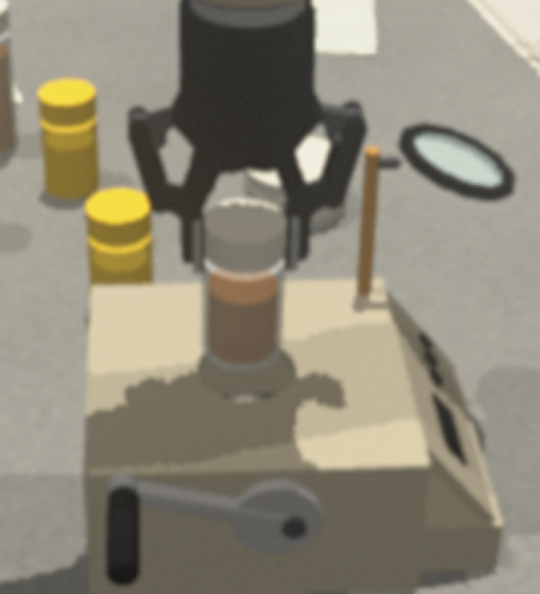

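View pics/t3.png

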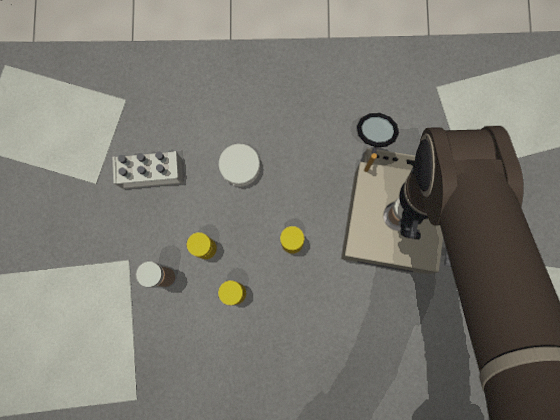

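```bash
python3 - <<'E'
from h import *
def proj(n,P):
    c=imaging.get_calibration(n); Rm=R.from_quat(c['orientation']).as_matrix().T
    return cv2.projectPoints(np.array(P,float),cv2.Rodrigues(Rm)[0],-Rm@c['position'],c['camera_matrix'],c['dist'])[0][:,0]
a=np.linspace(0,6.28,100)
for (x,y,z,r) in [(.5465,-.159,.115,.025),(.546,-.16,.1,.031)]:
    p=(proj('side',np.c_[x+r*np.cos(a),y+r*np.sin(a),a*0+z])-[220,130])*2.7; print(p.min(0),p.max(0))
E
```

```text
[202.52677726 324.91236205] [282.60970501 373.7508393 ]
[192.72088942 339.07076473] [291.26883522 400.33187893]
```

```bash
python3 -m pendant '[[0,0,0,0.0015,-0.001,-0.005,0.6],[0,0,0,0,0,-0.01,0.6],[0,0,0,0,0,-0.01,0.6],[0,0,0,0,0,-0.01,0.6],[0,0,0,0,0,-0.01,0.6],[0,0,0,0,0,-0.006,0.6],[0,0,0,0,0,-0.003,0.6],[0,0,0,0,0,0,0.6]]'
python3 -m pendant '[[0,0,0,0,0,-0.002,0.6],[0,0,0,0,0,0,0.6]]'
python3 -m pendant '[[0,0,0,0,0,-0.001,0.6],[0,0,0,0,0,0,0.6]]'

```

```text
clock: 7.05
tool_pos: [0.5481, -0.1603, 0.1208]
orientation: [0.768, 0.641, -0.0, -0.0]
force: [-0.1, -0.5, -1.7]
opening: 0.0488
clock: 7.25
tool_pos: [0.5483, -0.1604, 0.1194]
orientation: [0.768, 0.641, 0.0, 0.0]
force: [0.5, -0.7, -1.5]
opening: 0.0491
clock: 7.45
tool_pos: [0.5483, -0.1604, 0.1184]
orientation: [0.768, 0.641, 0.0, 0.0]
force: [0.8, -0.4, -1.7]
opening: 0.049
```

```bash
for i in 1; do python3 -m pendant '[[0,0,0,0,0,-0.001,0.6],[0,0,0,0,0,0,0.6],[0,0,0,0,0,-0.001,0.6],[0,0,0,0,0,0,0.6]]'; python3 -m pendant '[[0,0,0,0,0,-0.0005,0.6],[0,0,0,0,0,0,0.6]]';  done
```

```text
clock: 7.85
tool_pos: [0.5483, -0.1604, 0.1162]
orientation: [0.768, 0.641, 0.0, 0.0]
force: [0.6, -0.8, -1.9]
opening: 0.0491
clock: 8.05
tool_pos: [0.5483, -0.1604, 0.116]
orientation: [0.768, 0.641, 0.0, 0.0]
force: [-1.4, -0.4, 1.9]
opening: 0.049
```

```bash
python3 -m pendant '[[0,0,0,0,0,-0.0005,0.6],[0,0,0,0,0,0,0.6]]'
```

```text
clock: 8.25
tool_pos: [0.5483, -0.1603, 0.1158]
orientation: [0.768, 0.641, 0.0, 0.0]
force: [-1.5, 1.1, 4.7]
opening: 0.0491
```

Contact on the plate at the expected height. I'll release gently.

```bash
python3 -m pendant '[[0,0,0,0,0,0,0.1],[0,0,0,0,0,0,-0.1],[0,0,0,0,0,0,-0.25],[0,0,0,0,0,0,-0.4],[0,0,0,0,0,0,-0.6],[0,0,0,0,0,0,-0.8],[0,0,0,0,0,0,-1],[0,0,0,0,0,0,-1],[0,0,0,0,0,0,-1]]'
python3 -m pendant '[[0,0,0,0,0,0.01,-1],[0,0,0,0,0,0.02,-1],[0,0,0,0,0,0.04,-1],[0,0,0,0,0,0.04,-1],[0,0,0,0,0,0.03,-1],[0,0,0,0,0,0.01,-1],[0,0,0,0,0,0,-1]]'
python3 - <<'E'
from h import *
im=imaging.capture('side')
cv2.imwrite('pics/s4.png',cv2.resize(im[130:350,220:420],None,fx=2.7,fy=2.7,interpolation=cv2.INTER_CUBIC))
s=ctrl.read_state();print(s['tool_pos'],s['force'],s['opening'])
E
```

```text
clock: 9.15
tool_pos: [0.5482, -0.1604, 0.1153]
orientation: [0.768, 0.641, 0.0, 0.0]
force: [0.5, 0.4, -0.0]
opening: 0.0854
clock: 9.85
tool_pos: [0.549, -0.1605, 0.2673]
orientation: [0.768, 0.641, 0.001, 0.002]
force: [-0.1, 0.4, 0.1]
opening: 0.0855
[ 0.54813665 -0.1603982   0.2654997 ] [-0.53503996 -0.56807189 -0.49022023] 0.08512506592267906
```

View pics/s4.png

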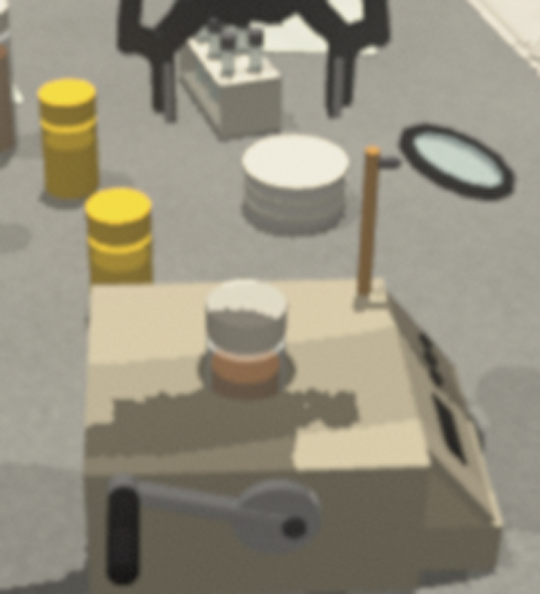

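The jar stands upright and centred in the opening (206–286 across in the zoom, hole 200–295). Next is the lever handle, at about (123,535).

```bash
python3 -m pendant '[[0,0,0,-0.015,-0.02,0,-1],[0,0,0,-0.025,-0.035,0,-1],[0,0,0,-0.03,-0.037,0,-1],[0,0,0,-0.025,-0.03,0,-1],[0,0,0,-0.0095,-0.0146,-0.01,-1],[0,0,0,0,0,-0.03,-1],[0,0,0,0,0,-0.04,-1],[0,0,0,0,0,-0.02,-1],[0,0,0,0,0,-0.005,-1],[0,0,0,0,0,0,-1]]'
python3 - <<'E'
from h import *
im=imaging.capture('side')
cv2.imwrite('pics/s5.png',cv2.resize(im[170:390,180:400],None,fx=2.7,fy=2.7,interpolation=cv2.INTER_CUBIC))
s=ctrl.read_state();print(s['tool_pos'],s['force'],s['joints'].round(2))
E
```

```text
clock: 10.9
tool_pos: [0.4429, -0.2964, 0.1588]
orientation: [0.768, 0.641, -0.0, -0.002]
force: [0.1, -0.0, 0.9]
opening: 0.0854
[ 0.44369978 -0.29673786  0.16007761] [ 0.90037225 -0.10167923  1.11859736] [ 0.85  0.37 -0.44  1.87  0.19  0.94  0.14]
```

View pics/s5.png

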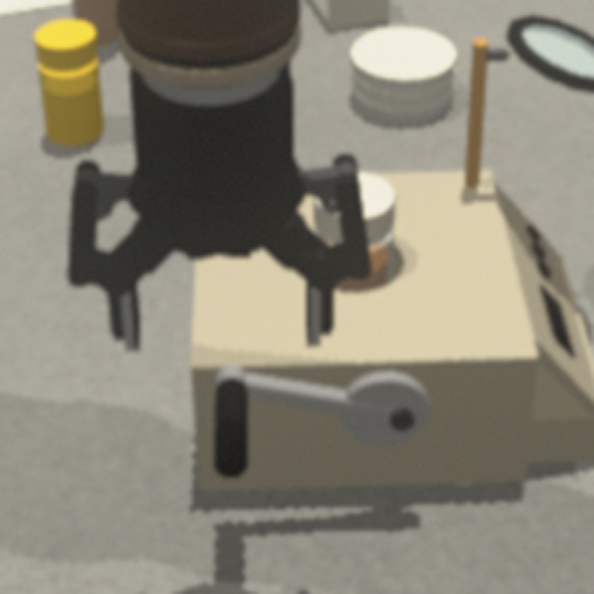

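```bash
python3 -m pendant '[[0,0,0,0.001,0,-0.01,-1],[0,0,0,0,0,-0.025,-1],[0,0,0,0,0,-0.025,-1],[0,0,0,0,0,-0.012,-1],[0,0,0,0,0,-0.004,-1],[0,0,0,0,0,0,-1]]'; python3 -m pendant '[[0,0,0,0,0,0,-0.4],[0,0,0,0,0,0,0],[0,0,0,0,0,0,0.3],[0,0,0,0,0,0,0.5],[0,0,0,0,0,0,0.7],[0,0,0,0,0,0,0.9],[0,0,0,0,0,0,0.9],[0,0,0,0,0,0,0.9]]' 30
python3 - <<'E'
from h import *
im=imaging.capture('side')
cv2.imwrite('pics/s6.png',cv2.resize(im[170:390,180:400],None,fx=2.7,fy=2.7,interpolation=cv2.INTER_CUBIC))
s=ctrl.read_state();print(s['tool_pos'],s['force'],s['opening'])
E
```

```text
clock: 11.55
tool_pos: [0.445, -0.297, 0.0845]
orientation: [0.768, 0.641, 0.0, 0.0]
force: [-0.3, -0.1, 0.5]
opening: 0.0852
clock: 12.35
tool_pos: [0.4444, -0.297, 0.0844]
orientation: [0.768, 0.64, -0.0, -0.0]
force: [-2.9, 1.0, 5.8]
opening: 0.0169
[ 0.44444791 -0.29703781  0.08444207] [-3.13661031  0.82508984  4.9269678 ] 0.01696074475199036
```

View pics/s6.png

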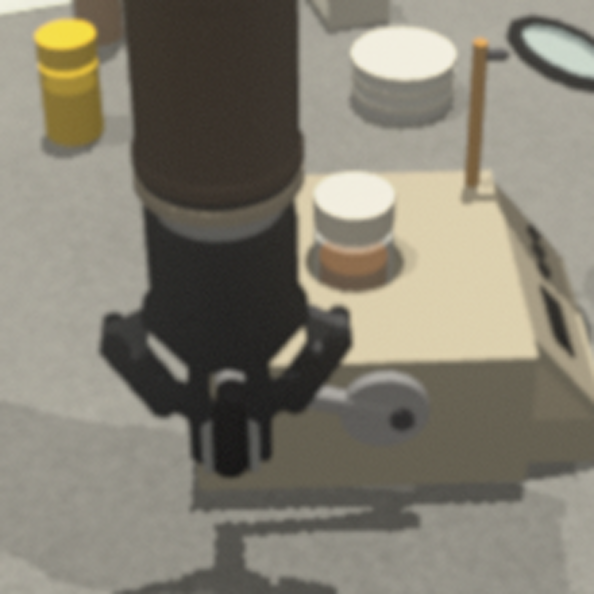

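```bash
python3 -m pendant '[[0,0,0,0.0031,-0.0006,0.0095,0.9],[0,0,0,0,0,0,0.9],[0,0,0,0.004,-0.0007,0.0091,0.9],[0,0,0,0,0,0,0.9],[0,0,0,0.0049,-0.0009,0.0087,0.9],[0,0,0,0,0,0,0.9],[0,0,0,0.0057,-0.0011,0.0081,0.9],[0,0,0,0,0,0,0.9]]'
python3 - <<'E'
from h import *
im=imaging.capture('side')
cv2.imwrite('pics/s7.png',cv2.resize(im[170:390,180:400],None,fx=2.7,fy=2.7,interpolation=cv2.INTER_CUBIC))
s=ctrl.read_state();print(s['tool_pos'],s['force'],s['opening'])
E
```

```text
clock: 13.2
tool_pos: [0.4598, -0.2999, 0.12]
orientation: [0.768, 0.64, -0.002, -0.002]
force: [-11.4, 0.8, 2.2]
opening: 0.0165
[ 0.45960786 -0.29990648  0.1197046 ] [-10.72630386   1.40109187   1.59801063] 0.01697030695774004
```

View pics/s7.png

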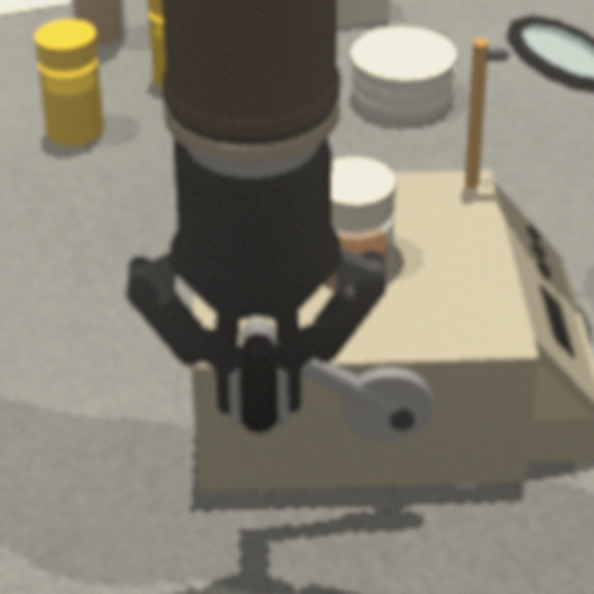

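The lever rises with the grip and the jar is going up (lid top at about (360,180)). There is a moderate side load of 11 N, so I'll continue.

```bash
python3 -m pendant '[[0,0,0,0.0065,-0.0012,0.0075,0.9],[0,0,0,0,0,0,0.9],[0,0,0,0.0072,-0.0013,0.0068,0.9],[0,0,0,0,0,0,0.9],[0,0,0,0.0078,-0.0014,0.006,0.9],[0,0,0,0,0,0,0.9]]'
python3 -m pendant '[[0,0,0,0.0084,-0.0016,0.0052,0.9],[0,0,0,0,0,0,0.9],[0,0,0,0.0088,-0.0016,0.0044,0.9],[0,0,0,0,0,0,0.9],[0,0,0,0.0092,-0.0017,0.0034,0.9],[0,0,0,0,0,0,0.9]]'
```

```text
clock: 13.85
tool_pos: [0.478, -0.3035, 0.1412]
orientation: [0.768, 0.64, -0.004, -0.005]
force: [-26.5, 6.9, 24.0]
opening: 0.0166
clock: 14.45
tool_pos: [0.5106, -0.3096, 0.1556]
orientation: [0.768, 0.64, -0.0, 0.001]
force: [-9.9, 1.4, 14.9]
opening: 0.0167
```

```bash
python3 - <<'E'
from h import *
im=imaging.capture('side')
cv2.imwrite('pics/s8.png',cv2.resize(im[150:370,180:400],None,fx=2.7,fy=2.7,interpolation=cv2.INTER_CUBIC))
s=ctrl.read_state();print(s['tool_pos'],s['force'],s['torque'],s['opening'])
E
```

```text
[ 0.51046755 -0.30952719  0.15563345] [-9.91574711  1.05442797 14.73387822] [ 0.43431499  2.14755903 -0.02102553] 0.01711446500500913
```

View pics/s8.png

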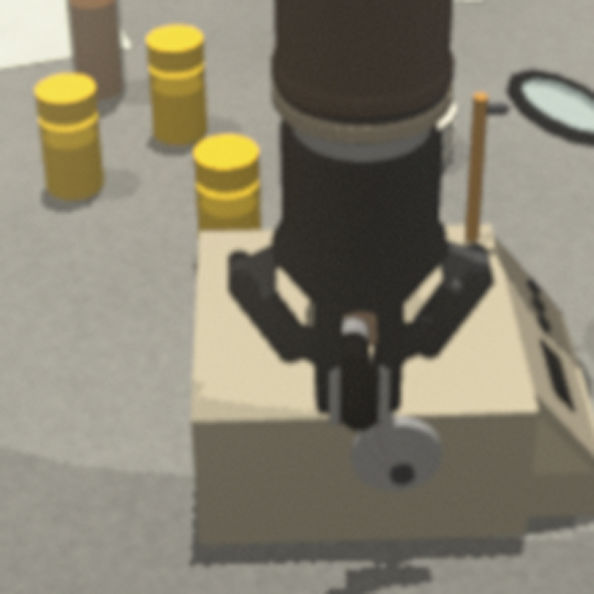

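```bash
python3 -m pendant '[[0,0,0,0,0,0,0.9],[0,0,0,0.0095,-0.0018,0.0015,0.9],[0,0,0,0,0,0,0.9],[0,0,0,0.0097,-0.0018,0.001,0.9],[0,0,0,0,0,0,0.9]]' 20
python3 - <<'E'
from h import *
im=imaging.capture('side')
cv2.imwrite('pics/s9.png',cv2.resize(im[170:370,220:420],None,fx=3,fy=3,interpolation=cv2.INTER_CUBIC))
cv2.imwrite('pics/t9.png',cv2.resize(imaging.capture('top')[140:340,320:520],None,fx=3,fy=3,interpolation=cv2.INTER_CUBIC))
s=ctrl.read_state();print(s['tool_pos'],s['force'],s['torque'],s['opening'])
def proj(n,P):
    c=imaging.get_calibration(n); Rm=R.from_quat(c['orientation']).as_matrix().T
    return cv2.projectPoints(np.array(P,float),cv2.Rodrigues(Rm)[0],-Rm@c['position'],c['camera_matrix'],c['dist'])[0][:,0]
t=np.radians(-10.5); v=lambda x,y,z:[.547+np.cos(t)*x-np.sin(t)*y,-.16+np.sin(t)*x+np.cos(t)*y,z]
for a in (.3,.2,.1,0,-.1): print(a,((proj('side',[v(.02-.1*np.sin(a),-.175,.075+.1*np.cos(a)),v(.02-.1*np.sin(a),-.115,.075+.1*np.cos(a)),v(.02,-.118,.075)])-[220,170])*3).round(0).tolist())
print(v(.02,-.153,.175))
E
```

```text
clock: 15.0
tool_pos: [0.5304, -0.3132, 0.1579]
orientation: [0.768, 0.64, -0.0, 0.001]
force: [-6.6, 0.9, 11.9]
opening: 0.0169
[ 0.53007453 -0.31318043  0.15793594] [-7.73033849  0.63765557 10.78073053] [ 0.22026156  1.68118452 -0.06418443] 0.01672797161022364
0.3 [[276.0, 407.0], [268.0, 323.0], [324.0, 470.0]]
0.2 [[298.0, 403.0], [288.0, 318.0], [324.0, 470.0]]
0.1 [[320.0, 399.0], [309.0, 315.0], [324.0, 470.0]]
0 [[342.0, 398.0], [329.0, 313.0], [324.0, 470.0]]
-0.1 [[364.0, 398.0], [350.0, 314.0], [324.0, 470.0]]
[np.float64(0.5387830627509805), np.float64(-0.314082711367128), 0.175]
```

View pics/s9.png

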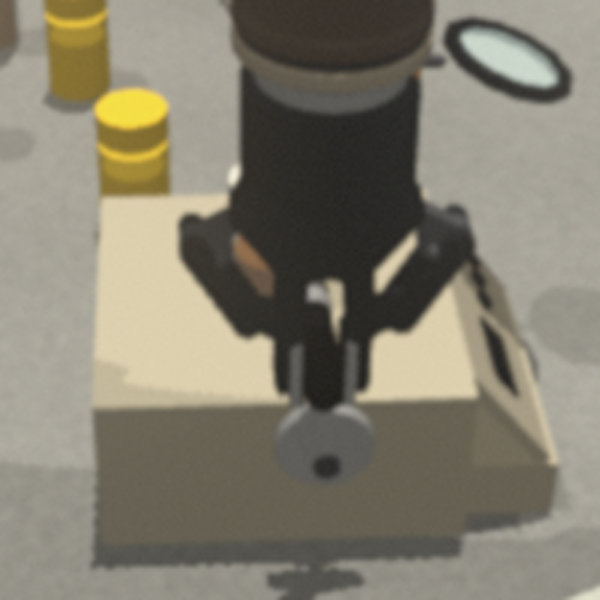

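View pics/t9.png

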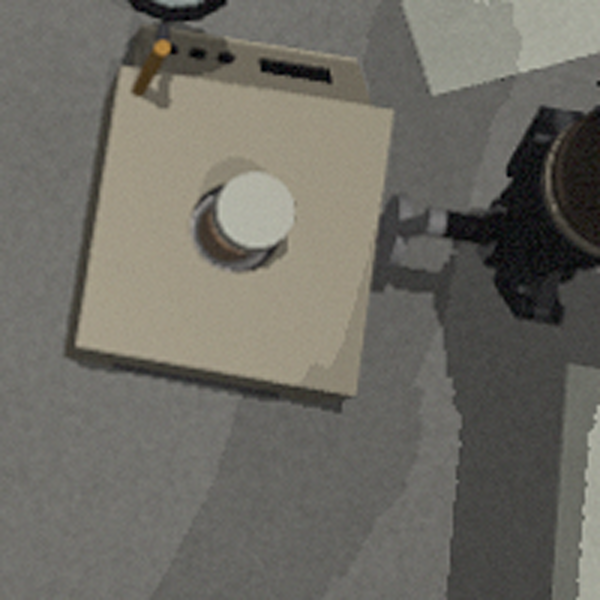

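```bash
python3 -m pendant '[[0,0,0,0.0035,-0.0007,0.001,0.9],[0,0,0,0,0,0,0.9],[0,0,0,0.004,-0.0007,0.001,0.9],[0,0,0,0,0,0,0.9],[0,0,0,0,0,0,0.9]]' 30
python3 - <<'E'
from h import *
im=imaging.capture('side')
cv2.imwrite('pics/s10.png',cv2.resize(im[230:350,270:390],None,fx=5,fy=5,interpolation=cv2.INTER_CUBIC))
cv2.imwrite('pics/t10.png',cv2.resize(imaging.capture('top')[140:340,320:520],None,fx=3,fy=3,interpolation=cv2.INTER_CUBIC))
s=ctrl.read_state();print(s['tool_pos'],s['force'],s['torque'],s['opening'])
def proj(n,P):
    c=imaging.get_calibration(n); Rm=R.from_quat(c['orientation']).as_matrix().T
    return cv2.projectPoints(np.array(P,float),cv2.Rodrigues(Rm)[0],-Rm@c['position'],c['camera_matrix'],c['dist'])[0][:,0]
t=np.radians(-10.5); v=lambda x,y,z:[.547+np.cos(t)*x-np.sin(t)*y,-.16+np.sin(t)*x+np.cos(t)*y,z]
for a in (.1,0,-.1): print(a,((proj('side',[v(.02-.1*np.sin(a),-.175,.075+.1*np.cos(a)),v(.02-.1*np.sin(a),-.115,.075+.1*np.cos(a)),v(.02,-.115,.075)])-[270,230])*5).round(0).tolist(),((proj('top',[v(.02-.1*np.sin(a),-.115,.075+.1*np.cos(a))])-[320,140])*3).round(0).tolist())
E
```

```text
clock: 15.6
tool_pos: [0.5368, -0.3144, 0.159]
orientation: [0.768, 0.64, -0.0, 0.0]
force: [-6.3, 0.8, 6.2]
opening: 0.0167
[ 0.536783   -0.31436372  0.15898446] [-6.52502757  0.14990802  5.97479997] [ 0.14875598  1.63220941 -0.06770213] 0.016893876064764533
0.1 [[283.0, 366.0], [264.0, 225.0], [289.0, 476.0]] [[441.0, 222.0]]
0 [[320.0, 363.0], [299.0, 222.0], [289.0, 476.0]] [[443.0, 207.0]]
-0.1 [[357.0, 363.0], [333.0, 223.0], [289.0, 476.0]] [[444.0, 192.0]]
```

View pics/s10.png

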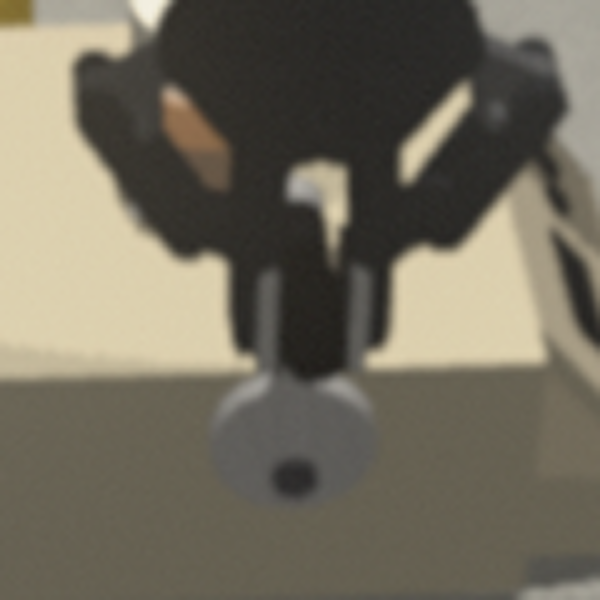

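View pics/t10.png

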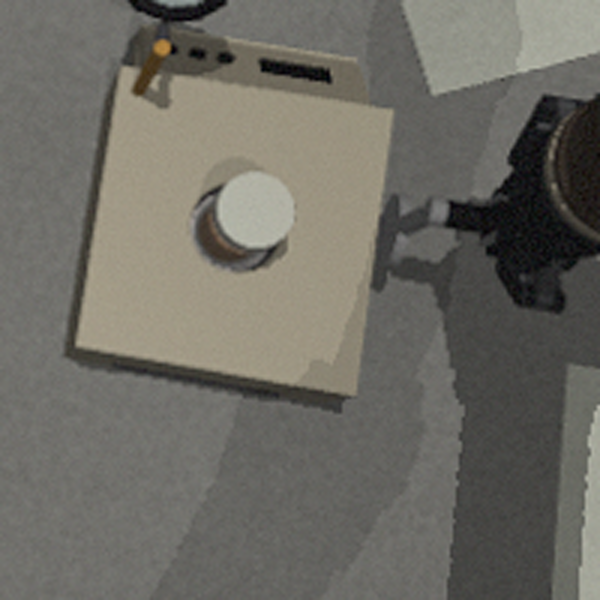

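```bash
python3 -m pendant '[[0,0,0,0.0022,-0.0004,0.0005,0.9],[0,0,0,0,0,0,0.9],[0,0,0,0,0,0,0.9],[0,0,0,0,0,0,0.9],[0,0,0,0,0,0,0.9],[0,0,0,0,0,0,0.9]]' 40
python3 - <<'E'
from h import *
cv2.imwrite('pics/s11.png',imaging.capture('side')); cv2.imwrite('pics/t11.png',imaging.capture('top'))
s=ctrl.read_state();print(s['clock'],s['tool_pos'],s['force'],s['opening'])
E
```

```text
clock: 16.3
tool_pos: [0.5381, -0.3146, 0.159]
orientation: [0.768, 0.64, -0.001, -0.001]
force: [-7.2, 0.9, 4.8]
opening: 0.0165
16.4 [ 0.53809509 -0.31460271  0.15901074] [-8.35395904  0.53424099  4.7886942 ] 0.016261487509237234
```

View pics/s11.png

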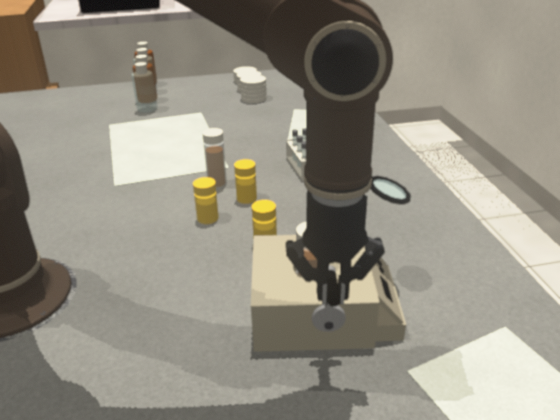

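View pics/t11.png

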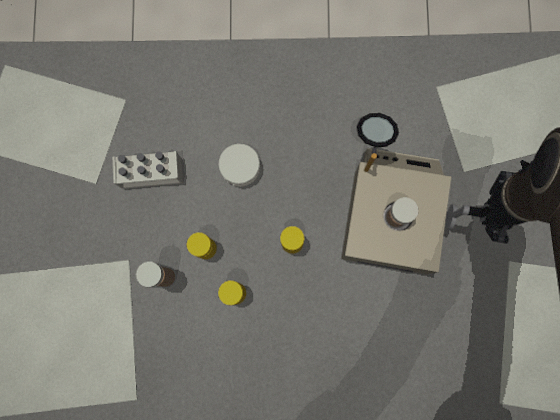

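The handle sits straight above the pivot (side view: handle at (332,305), pivot at (329,324)). The jar is raised in the opening (top view: lid at (404,210)), and the bystanders have not moved.

```bash
python3 -c "
from cell import ctrl
print(ctrl.hand_in())"
```

```text
the job is handed in; nothing more can be done
None
```

I lowered the short jar through the opening until it touched the lift plate at the expected height, about 5 N, and let go of it. I then gripped the cam lever's handle, swung it to straight up and handed the job in at about 16.4 s, still holding it.

- **Lever:** in the last reading the handle was within about 1 mm (0.01 rad) of the estimated top. A camera check just before the final 1–2 mm nudge read about 0.03 rad short, and it was not repeated in detail afterwards. At both angles the loss of lift is negligible.
- **Jar and bystanders:** in the final top view the jar is upright and raised in the opening. The tall jar, dishes and tube rack look unmoved, and so do the yellow jars.
- **Forces:** part-way up the lever swing the wrist force read about 36 N, with the gripper's pads on the handle. It had eased to about 10 N at the end. I checked it only at the end of each move, so a higher peak in between could have gone unseen.
- **Camera disagreement:** the two cameras put the opening about 2 mm apart in x. I used the value in between.

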